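# Hold the curing torch on the round window

### The job

Lift the pen-shaped curing torch out of its wooden holder and, with its nose down, press it onto the middle of the round window of the sloped curing jig, square to the window, gently pushing the sprung window about half-way down its 12 mm travel. Keep it so for at least three seconds and finish still holding the torch pressed there; do not let go or put it down. Leave the jig with the square window, the scissors, the thread spool and the bead box alone.

Things in the scene. Friction and masses are not known exactly. Their poses are not given: they have to be found in the camera images.
- torch_mid (a point): The curing torch: aluminium pen torch, 130 mm long, 90 g or so, standing nose down and nearly upright in the holder. Straight barrel 24 mm in diameter from 26 mm above the nose to the tail; the nose is a flat-ended cylinder 16 mm in diameter, 18 mm long. This point is on its axis half-way along, 65 mm from the nose; z runs from nose to tail. In the holder, the nose stands 10 mm and the tail 140 mm above the bench, so the upper 90 mm is free to grip
- torch_nose (a point): Centre of the torch's flat nose face, on its axis; z runs from nose to tail
- holder: Light wooden block 70 x 100 x 50 mm (x, y, z), fixed to the bench; origin at the centre of its underside. The torch stands loosely (2 mm play) in a 26 mm hole, 40 mm deep, at y = -20 mm; another, narrower hole at y = +28 mm is empty
- round_jig: The jig with the round window. Base plate 106 x 90 x 10 mm under a grey box with a 76 mm wide face sloped 20 degrees, low side to the jig's own -x; origin at the centre of the underside, z up; fixed to the bench, its yaw varies by up to 0.5 rad
- round_window_top (a point): Centre of the round window's top face, moving with it. The window is a flat steel disc 32 mm in diameter with a dark filter glass 18 mm across in its middle, standing 18 mm proud of the sloped face, about 69 mm above the bench; z is its outward normal, leaning 20 degrees from vertical to the jig's -x (the robot's side)
- round_window (a joint): How far the round window is pressed in along its normal, in m: about 0 at rest, stop at 0.012; return spring 450 N/m (about 2.7 N at half-way)
- square_jig: The jig with the square window (42 mm square), same build as the other, not to be used. Base plate 106 x 90 x 10 mm under a grey box with a 76 mm wide face sloped 20 degrees, low side to the jig's own -x; origin at the centre of the underside, z up; fixed to the bench, its yaw varies by up to 0.5 rad
- square_window_top (a point): Centre of the square window's top face; z is its outward normal
- square_window (a joint): How far the square window is pressed in, in m; leave it alone
- scissors: Small scissors lying flat, 155 mm long, 10 mm thick, black finger loops, origin near the pivot; bystander
- spool: Thread spool standing upright, 32 mm in diameter, 34 mm high, origin under its centre; bystander
- bead_box: Open wooden box 90 x 130 x 35 mm with compartments, origin under its centre; bystander
There are look-alikes about, which are no part of the job. Leave any green look-alike of the holder alone.

How it is judged:
By the outcome, as a careful person would: the job done as asked, in the order asked, and still so for the second after the job is handed in, while the arm keeps its last pose, push and grip.
It also fails if it takes over 45 s, if anything falls off the work surface, if the arm or the gripper's body presses on something with over 40 N, if the wrist force passes 120 N, or if a joint passes its speed limit or range.

### The arm

A 7-joint arm with a two-finger parallel gripper is mounted at the origin on the work surface. World frame = base frame: x ahead of the robot, y to its left, z up, the work surface at z = 0. Lengths are in m, angles in rad, forces in N, time in s.
With the tool pointing down it reaches from about 0.4 to 0.875 m from the base axis. Payload 6.5 kg.
Tool frame: the origin (TCP) lies at the centre of the arm's flange, where the gripper is bolted on; the fingertips stand 173 mm ahead of it and the grasp point (between the pads) lies arm.grip_point_offset ahead of it (arm.grip_point_offset is the distance from the TCP to the grasp point, in m); z points along the fingers, x is the direction in which the jaws open and shut, and the axes are right-handed (so a half turn about z gives the same grasp; the last joint's range is limited). The gripper opens to 85 mm and grips with 20 to 120 N. Pads are 22 mm wide; open, the fingers measure 114 mm over their backs; the gripper's body (76 mm by 85 mm) begins 54 mm behind the grasp point. The pads swing forward as they close: fully open they stand 13 mm farther back than shut.
Start: joints at [1.209, 0.536, -0.004, 1.538, 0.003, 1.067, -0.071], TCP at [0.189, -0.622, 0.405] pointing down, gripper open.
Joint ranges: [-2.7, 2.7], [-0.37, 2.16], [-1.27, 1.26], [0.24, 2.4], [-1.31, 4.45], [0.19, 1.91], [-2.76, 2.76]. Speed limits (rad/s): [2.39, 2.39, 3.14, 3.14, 3.14, 3.14, 3.14].

### API

Orientations are given as [roll, pitch, yaw] about the fixed x, y, z axes, in that order (R = Rz(yaw) Ry(pitch) Rx(roll)).
In Python, from rig import arm gives the robot as it stands.
- The arm moves only by the tool carry_out, never from a script. Its argument "series" is one flat list of numbers, 4 for each row, row after row: the shift along the tool's x, y, z in m, then the turn about the tool's z in rad. A call has 1 to 12 rows; each row is the pose to reach, as a shift and turn from the pose commanded when the call began, along the tool's axes at that moment; what a row does not reach only later rows make up. A row lasts 1/12 s, in which the tool goes at most 41.7 mm and 7.16 degrees, less where a joint would pass 70% of its speed; a pose out of reach is approached as far as the arm can. A call with a gripper value outside its range is refused whole. "grip" is the opening, from 0 (shut) to 1 (fully open), set as the call begins (left out, the last holds). The fingers move at their own pace and stop on an object; "newtons" is the grip in N (left out, the last holds). Time passes only in rows, so rows that repeat a pose let the fingers close. It gives the time, the measured TCP pose, the force and the opening at its end, in the units of the state.
- arm.get_obs(): the state, without advancing time (a new reading comes with each control period).
- arm.get_image(name): name is "scene" or "top"; returns a dict with "image" (384x512x3 uint8, red, green, blue), "z_map" (384x512 float32, m along the optical axis (not along the pixel's ray), 0 where there is no reading), "vertical_fov" (degrees; the focal length in pixels is half the picture's height over the tangent of half this angle, whatever the lens; pixels are square), "cx", "cy" (the principal point, pixels), "xyz" and "rotation" of the camera in the world. Camera axes: x right, y up, looking along -z (the intrinsics and any distortion apply to the point x, -y, -z); pixel columns grow to the right and rows downward; lengths in m; the calibration is good to about 2 mm. A picture is of the moment at which its call begins.
- arm.sign_off(): hands the job in, once; it reports no verdict.
The state is a dict: "clock": time; "joint_positions": joint angles; "qvel": joint speeds; "joint_torque": joint torques, N m; "eef_pos": TCP position; "ee_rot": TCP orientation; "ft_force": force on the tool from outside, world axes, zero at the start; "ft_torque": the same for the moment, N m; "opening": opening from 0.0 (shut) to 1.0 (fully open).
Only numpy, scipy, OpenCV 4.12 (cv2) and the standard library are available. Lean on these libraries where they do the work, as an engineer would, in place of code of your own. Each camera call takes 0.05 s, during which the arm holds its last target.

## Working session

There is one attempt and no reset: what is moved stays moved. The work goes in short steps, Python scripts to look and compute and a tool call to move; the robot and the scene stay as the last step left them, time stands still between calls to the robot, and variables do not carry over. Pictures are saved under pics/ and viewed, and the job is handed in when it is done.

Besides the shell and the picture viewer there is one more tool, called after "Emit:" by a JSON object that holds its "op" and its "data". carry_out: Moves the arm, as the interface text tells. Its arguments: {"type":"object","properties":{"series":{"type":"array","items":{"type":"number"}},"grip":{"type":"number"},"newtons":{"type":"number"}},"required":["series"]}

```bash
ls; mkdir -p pics; python3 - <<'E'
from rig import arm
import cv2
o=arm.get_obs(); print(o); print(arm.grip_point_offset)
for n in("scene","top"):
    d=arm.get_image(n); cv2.imwrite(f"pics/{n}0.png",d["image"][:,:,::-1])
    print(n,{k:v for k,v in d.items() if k not in("image","z_map")})
E
```

```text
pics
{'clock': 0.0, 'joint_positions': array([ 1.20883108,  0.53718243, -0.00439871,  1.53882921,  0.00259679,
        1.06730355, -0.07122134]), 'qvel': array([-1.97745202e-03, -1.04366104e-04, -5.52550443e-04,  8.79860876e-05,
       -8.88757057e-04,  1.20556972e-03,  3.26232784e-04]), 'joint_torque': array([ 3.45560384e-04, -5.83418334e+01,  1.04915902e+00, -2.59100121e+01,
        1.24414492e-02,  9.66829219e-03, -1.32277813e-05]), 'eef_pos': array([ 0.18934982, -0.62148008,  0.4038198 ]), 'ee_rot': array([ 3.14144905e+00,  1.71100003e-03, -1.27501656e+00]), 'ft_force': array([ 0.254404  ,  0.6053457 , -0.39860815]), 'ft_torque': array([-0.03012384,  0.01985071,  0.02234672]), 'opening': 0.9966526491715642}
0.1547
scene {'vertical_fov': 53.76543760864746, 'cx': 255.0009623771057, 'cy': 188.53817318231754, 'xyz': array([ 1.03763297, -0.19689469,  0.69786402]), 'rotation': array([ 7.13684909e-01, -1.03816917e-03,  1.24664319e+00])}
top {'vertical_fov': 45.00584979193493, 'cx': 253.9300224830233, 'cy': 186.4106462809453, 'xyz': array([ 0.39724176, -0.01807043,  1.37737037]), 'rotation': array([ 0.12358639, -0.00306711, -1.55406493])}
```

View pics/scene0.png

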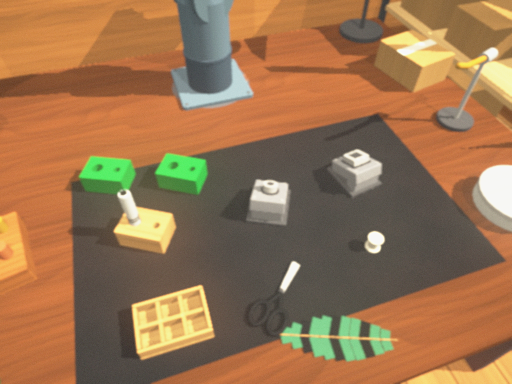

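View pics/top0.png

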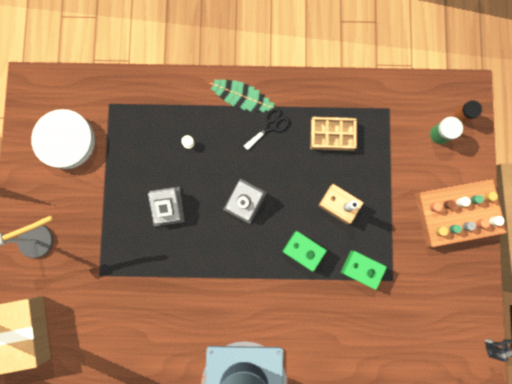

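```bash
cat > h.py <<'E'
import numpy as np, cv2
from scipy.spatial.transform import Rotation as Ro
def grab(n):
    from rig import arm
    return arm.get_image(n)
def cloud(d):
    z=d["z_map"].astype(float); H,W=z.shape
    f=H/2/np.tan(np.radians(d["vertical_fov"])/2)
    u,v=np.meshgrid(np.arange(W),np.arange(H))
    p=np.stack([(u-d["cx"])/f*z,-(v-d["cy"])/f*z,-z],-1)
    P=p@Ro.from_euler("xyz",d["rotation"]).as_matrix().T+d["xyz"]
    P[z==0]=np.nan
    return P
E
python3 - <<'E'
import sys; sys.path.insert(0,'.')
from h import *
for n in("scene","top"):
    d=grab(n); P=cloud(d); np.savez(f"{n}0.npz",P=P,img=d["image"])
    L=[("scene",[(124,194),(130,212),(150,220),(269,186),(267,205),(353,157),(300,200),(200,240),(374,238)]),("top",[(351,206),(335,195),(243,202),(162,208),(300,200),(188,142),(130,130),(370,260)])]
    for a,l in L:
        if a==n:
            for (u,v) in l: print(n,u,v,P[v,u].round(4))
    s=d["image"]
    boxes={"scene":[(75,140,220,270),(225,150,325,250)],"top":[(300,160,390,240),(205,160,285,240)]}[n]
    for i,(a,b,c,e) in enumerate(boxes):
        cv2.imwrite(f"pics/{n}c{i}.png",cv2.resize(s[b:e,a:c,::-1],None,fx=5,fy=5,interpolation=cv2.INTER_CUBIC))
E
```

```text
scene 124 194 [ 0.5173 -0.2851  0.1446]
scene 130 212 [ 0.5219 -0.2866  0.0944]
scene 150 220 [ 0.5182 -0.2557  0.0492]
scene 269 186 [0.5302 0.0065 0.0761]
scene 267 205 [ 0.5644 -0.0099  0.0568]
scene 353 157 [0.5036 0.2272 0.0712]
scene 300 200 [0.5337 0.0858 0.0008]
scene 200 240 [ 0.5682 -0.1648  0.0009]
scene 374 238 [0.7008 0.1787 0.0337]
top 351 206 [ 0.5022 -0.2791  0.1448]
top 335 195 [ 0.5413 -0.2534  0.0494]
top 243 202 [0.5149 0.0109 0.0679]
top 162 208 [0.4937 0.2389 0.0717]
top 300 200 [ 0.5295 -0.1573  0.0035]
top 188 142 [0.6935 0.1779 0.0318]
top 130 130 [0.733  0.3581 0.0066]
top 370 260 [ 0.3578 -0.3513  0.0511]
```

```bash
python3 - <<'E'
import cv2,numpy as np
a=[cv2.resize(cv2.imread(f"pics/{n}c{i}.png"),(400,300)) for n in("scene","top") for i in(0,1)]
cv2.imwrite("pics/m.png",np.vstack([np.hstack(a[:2]),np.hstack(a[2:])]))
E
```

```text
(no output)
```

View pics/m.png

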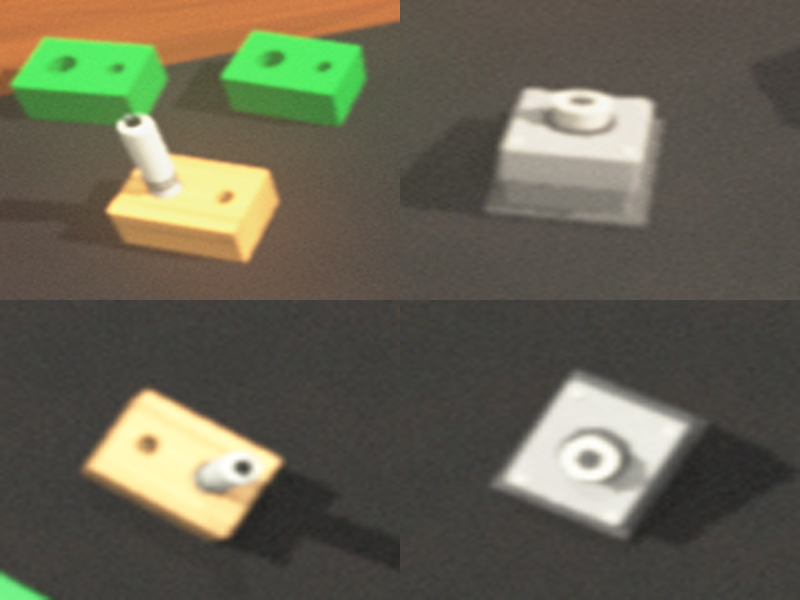

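```bash
python3 - <<'E'
import numpy as np,cv2
for n,bt,bj in (("scene",(105,180,145,230),(245,170,295,225)),("top",(325,185,372,225),(218,172,272,228))):
    f=np.load(n+"0.npz"); P=f["P"]
    a,b,c,e=bt; Q=P[b:e,a:c].reshape(-1,3); img=f["img"][b:e,a:c].reshape(-1,3).astype(int)
    print(n)
    sat=img.max(1)-img.min(1)
    for lo,hi in ((.06,.085),(.085,.11),(.11,.135),(.137,.15)):
        m=(Q[:,2]>lo)&(Q[:,2]<hi)
        if m.sum()>3:print(" torch",lo,hi,m.sum(),Q[m].mean(0).round(4),np.median(Q[m],0).round(4),Q[m].min(0).round(4),Q[m].max(0).round(4))
    m=(Q[:,2]>.045)&(Q[:,2]<.054)
    r=cv2.minAreaRect(Q[m][:,:2].astype(np.float32)*1000); print(" holder",r)
    a,b,c,e=bj; Q=P[b:e,a:c].reshape(-1,3); Q=Q[np.isfinite(Q[:,2])]
    # face plane RANSAC
    rng=np.random.default_rng(0)
    R=Q[(Q[:,2]>.02)]
    best=None
    for _ in range(2000):
        p=R[rng.choice(len(R),3,False)]; nn=np.cross(p[1]-p[0],p[2]-p[0]); 
        if np.linalg.norm(nn)<1e-8: continue
        nn/=np.linalg.norm(nn); nn*=np.sign(nn[2])
        if nn[2]<.85: continue
        i=abs((R-p[0])@nn)<.002
        if best is None or i.sum()>best.sum(): best=i
    I=R[best]; c0=I.mean(0); nn=np.linalg.svd(I-c0)[2][2]; nn*=np.sign(nn[2])
    print(" face",len(I),c0.round(4),nn.round(3),"tilt",np.degrees(np.arccos(nn[2])).round(1),"leanaz",np.degrees(np.arctan2(nn[1],nn[0])).round(1))
    h=(R-c0)@nn
    W=R[(h>.013)&(h<.024)]; w0=W.mean(0); k=np.linalg.svd(W-w0)[2][2]; k*=np.sign(k[2])
    ex=(W-w0)-np.outer((W-w0)@nn,nn)
    print(" win",len(W),w0.round(4),"h",h[(h>.013)&(h<.024)].mean().round(4),k.round(3), "mid-range",((W.max(0)+W.min(0))/2).round(4),W.min(0).round(4),W.max(0).round(4))
    lat=I-c0
    az=np.arctan2(-nn[1],-nn[0]); xd=np.array([np.cos(az),np.sin(az)]); yd=np.array([-xd[1],xd[0]])
    r=cv2.minAreaRect((np.c_[I[:,:2]@xd,I[:,:2]@yd]*1000).astype(np.float32)); print(" facerect",r,"center xy",(r[0][0]*xd+r[0][1]*yd).round(1))
    m=(Q[:,2]>.012)
    r=cv2.minAreaRect((Q[m][:,:2]*1000).astype(np.float32)); print(" boxrect",r)
E
```

```text
scene
 torch 0.06 0.085 95 [ 0.5196 -0.2844  0.0724] [ 0.5208 -0.2838  0.0725] [ 0.5075 -0.2972  0.0601] [ 0.5244 -0.274   0.0848]
 torch 0.085 0.11 99 [ 0.5198 -0.2846  0.0973] [ 0.5206 -0.2841  0.0974] [ 0.5112 -0.2972  0.0851] [ 0.5248 -0.2743  0.1097]
 torch 0.11 0.135 107 [ 0.5199 -0.2847  0.1223] [ 0.521  -0.2846  0.1221] [ 0.5113 -0.2972  0.1103] [ 0.5246 -0.2742  0.1341]
 torch 0.137 0.15 89 [ 0.514  -0.2853  0.141 ] [ 0.5144 -0.2851  0.1414] [ 0.503  -0.2962  0.137 ] [ 0.5226 -0.2749  0.1451]
 holder ((454.7879638671875, -298.7239990234375), (172.67149353027344, 64.76625061035156), 4.812561988830566)
 face 485 [0.5341 0.0071 0.057 ] [-0.302  0.154  0.941] tilt 19.8 leanaz 153.1
 win 101 [0.5218 0.0133 0.0703] h 0.0172 [-0.248  0.127  0.961] mid-range [0.52   0.0135 0.0698] [ 0.5038 -0.0018  0.0636] [0.5362 0.0288 0.0761]
 facerect ((463.1016540527344, 247.85430908203125), (87.58348083496094, 74.52217102050781), 0.03951847553253174) center xy [525.1  11.2]
 boxrect ((531.3045043945312, 7.464546203613281), (85.64705657958984, 104.08699035644531), 60.80463790893555)
top
 torch 
[... 371 characters left out ...]
rch 0.137 0.15 49 [ 0.5071 -0.2865  0.1416] [ 0.5079 -0.2869  0.1416] [ 0.4972 -0.296   0.1372] [ 0.5162 -0.2752  0.1459]
 holder ((517.2330322265625, -269.59381103515625), (100.2445068359375, 71.24580383300781), 58.84918212890625)
 face 379 [0.5205 0.0102 0.0532] [-0.321  0.143  0.936] tilt 20.6 leanaz 156.0
 win 95 [0.5153 0.0131 0.0699] h 0.0177 [-0.348  0.163  0.923] mid-range [0.5162 0.0137 0.0715] [ 0.5007 -0.0006  0.0626] [0.5317 0.0279 0.0803]
 facerect ((471.0804138183594, 220.79458618164062), (75.49234771728516, 85.76400756835938), 86.65576934814453) center xy [520.2  10.5]
 boxrect ((523.8507690429688, 8.906547546386719), (88.96992492675781, 105.10174560546875), 62.01417922973633)
```

Emit:
{"op": "carry_out", "data": {"series": [-0.01, -0.018, 0, 0.05, -0.03, -0.053, 0, 0.12, -0.05, -0.089, 0, 0.2, -0.07, -0.124, 0, 0.28, -0.09, -0.16, 0, 0.36, -0.11, -0.196, 0, 0.44, -0.13, -0.232, 0, 0.52, -0.15, -0.267, 0, 0.6, -0.17, -0.303, 0, 0.68, -0.19, -0.339, 0, 0.74, -0.21, -0.374, 0, 0.785, -0.2276, -0.4059, 0, 0.785], "grip": 1, "newtons": 20}}

```text
clock: 1.2
eef_pos: [0.5129, -0.2832, 0.4047]
ee_rot: [3.142, 0.001, -2.061]
ft_force: [0.9, -1.1, -0.0]
opening: 0.998
```

```bash
python3 - <<'E'
from h import *
from rig import arm
o=arm.get_obs(); print(o["clock"],o["eef_pos"],o["ee_rot"],o["joint_positions"])
for n in("scene","top"):
    d=grab(n); np.savez(f"{n}1.npz",P=cloud(d),img=d["image"]); 
    a,b,c,e=(80,90,280,240) if n=="scene" else (270,130,410,235)
    cv2.imwrite(f"pics/{n}1.png",cv2.resize(d["image"][b:e,a:c,::-1],(800,600),interpolation=cv2.INTER_CUBIC))
E
```

```text
1.2 [ 0.51292894 -0.28315794  0.40469348] [ 3.14154871e+00  5.09406109e-04 -2.06095814e+00] [ 0.40682902  0.42631387  0.02769266  1.71594501 -0.01421909  0.99953841
 -1.62122528]
```

View pics/scene1.png

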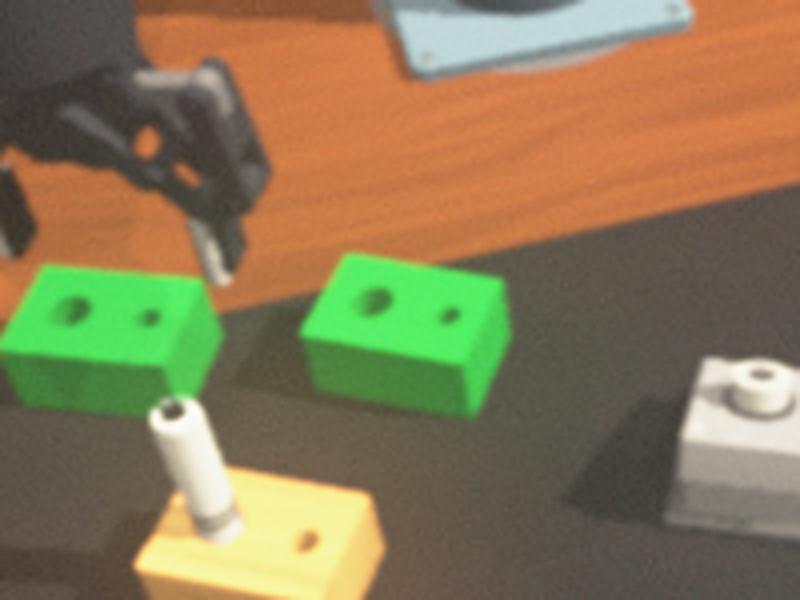

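View pics/top1.png

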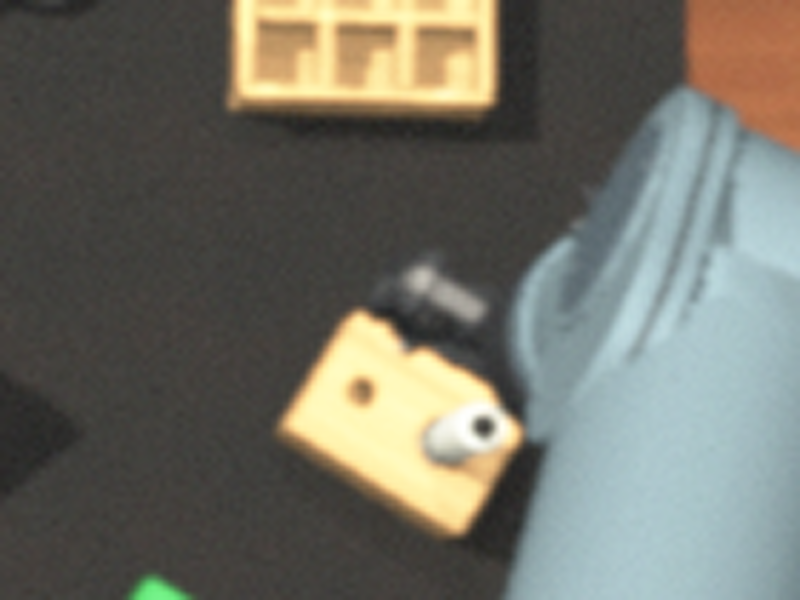

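```bash
python3 - <<'E'
from h import *
for n,w in (("scene",(80,90,150,165)),("top",(330,170,372,200))):
    f=np.load(n+"1.npz"); P=f["P"]; a,b,c,e=w
    Q=P[b:e,a:c].reshape(-1,3); 
    m=(Q[:,2]>.2)&(Q[:,2]<.33)
    Q=Q[m]
    for lo in np.arange(.22,.32,.01):
        q=Q[(Q[:,2]>=lo)&(Q[:,2]<lo+.01)]
        if len(q):print(n,lo.round(2),len(q),q.mean(0).round(4),q.min(0).round(3),q.max(0).round(3))
E
```

```text
scene 0.24 30 [ 0.5079 -0.2993  0.2479] [ 0.485 -0.329  0.245] [ 0.546 -0.238  0.25 ]
scene 0.25 98 [ 0.5172 -0.2841  0.2553] [ 0.483 -0.329  0.25 ] [ 0.548 -0.228  0.26 ]
scene 0.26 110 [ 0.522  -0.2744  0.2649] [ 0.484 -0.326  0.26 ] [ 0.548 -0.228  0.27 ]
scene 0.27 96 [ 0.5225 -0.2717  0.2748] [ 0.484 -0.323  0.27 ] [ 0.548 -0.229  0.28 ]
scene 0.28 52 [ 0.5279 -0.2654  0.2841] [ 0.484 -0.32   0.28 ] [ 0.55  -0.232  0.29 ]
scene 0.29 159 [ 0.5455 -0.2348  0.2959] [ 0.524 -0.255  0.29 ] [ 0.561 -0.21   0.3  ]
scene 0.3 244 [ 0.5399 -0.2437  0.3056] [ 0.498 -0.309  0.3  ] [ 0.56  -0.211  0.31 ]
scene 0.31 306 [ 0.535  -0.257   0.3147] [ 0.513 -0.309  0.31 ] [ 0.559 -0.212  0.32 ]
top 0.25 5 [ 0.5318 -0.2262  0.2558] [ 0.529 -0.229  0.251] [ 0.536 -0.222  0.259]
top 0.26 2 [ 0.5317 -0.2264  0.2636] [ 0.528 -0.23   0.261] [ 0.536 -0.223  0.266]
top 0.27 3 [ 0.5309 -0.2259  0.273 ] [ 0.527 -0.231  0.271] [ 0.536 -0.221  0.275]
top 0.28 7 [ 0.5337 -0.2289  0.2859] [ 0.527 -0.238  0.28 ] [ 0.54  -0.221  0.289]
top 0.29 21 [ 0.5349 -0.2224  0.2965] [ 0.526 -0.234  0.292] [ 0.553 -0.207  0.299]
top 0.3 42 [ 0.5385 -0.222   0.3051] [ 0.516 -0.243  0.3  ] [ 0.561 -0.204  0.309]
top 0.31 45 [ 0.5316 -0.2321  0.3141] [ 0.513 -0.25   0.31 ] [ 0.559 -0.206  0.319]
```

```bash
python3 - <<'E'
from h import *
c0=np.array([.5129,-.2832]); az=np.radians(62)
s_=np.array([np.cos(az),np.sin(az)]); t_=np.array([s_[1],-s_[0]])
for n,w in (("scene",(80,90,150,165)),("top",(330,170,372,200))):
    P=np.load(n+"1.npz")["P"]; a,b,c,e=w
    Q=P[b:e,a:c].reshape(-1,3); Q=Q[(Q[:,2]>.24)&(Q[:,2]<.285)]
    s=(Q[:,:2]-c0)@s_; t=(Q[:,:2]-c0)@t_
    print(n)
    for sg in(1,-1):
        m=sg*s>0.02
        if m.sum():
            print(sg,m.sum(),"s pct",np.percentile(s[m]*1000,[1,5,25,50,75,95,99]).round(1),"t",np.percentile(t[m]*1000,[1,5,25,50,75,95,99]).round(1))
E
```

```text
scene
1 189 s pct [45.2 46.  50.7 53.  57.9 59.  59.5] t [-6.8 -3.7  5.7  7.6 10.9 11.8 12.4]
-1 179 s pct [-46.2 -43.  -41.  -40.5 -40.  -39.3 -39.1] t [-11.  -10.   -5.3   0.3   6.4  11.   11.5]
top
1 13 s pct [52.5 52.5 54.4 58.5 63.5 65.4 65.8] t [-12.7 -12.4 -11.8  -8.7  -8.1  -0.2   2.4]
```

```bash
python3 - <<'E'
from rig import arm
o=arm.get_obs(); print(o["clock"],o["eef_pos"],o["ee_rot"],o["ft_force"])
E
```

```text
1.3 [ 0.51614857 -0.27885228  0.40450192] [-3.1408958   0.00454593 -2.04892092] [ 1.04632202 -0.10834899 -0.12743351]
```

Emit:
{"op": "carry_out", "data": {"series": [0, 0, 0, 0, 0, 0, 0, 0, 0, 0, 0, 0, 0, 0, 0, 0]}}

```text
clock: 1.63
eef_pos: [0.5103, -0.2872, 0.4047]
ee_rot: [3.141, -0.001, -2.063]
ft_force: [0.3, -0.2, -1.5]
opening: 0.999
```

```bash
python3 - <<'E'
from h import *
from rig import arm
o=arm.get_obs(); print(o["clock"],o["eef_pos"],o["ee_rot"],np.abs(o["qvel"]).max())
c0=o["eef_pos"][:2]; az=o["ee_rot"][2]+np.pi
s_=np.array([np.cos(az),np.sin(az)]); t_=np.array([s_[1],-s_[0]])
d=grab("scene"); P=cloud(d); np.savez("scene2.npz",P=P,img=d["image"])
a,b,c,e=(80,90,150,165)
Q=P[b:e,a:c].reshape(-1,3); Q=Q[(Q[:,2]>.24)&(Q[:,2]<.285)]
s=(Q[:,:2]-c0)@s_; t=(Q[:,:2]-c0)@t_
for sg in(1,-1):
    m=sg*s>0.02
    print(sg,m.sum(),"s pct",np.percentile(s[m]*1000,[1,5,25,50,75,95,99]).round(1),"t",np.percentile(t[m]*1000,[1,5,25,50,75,95,99]).round(1))
# torch circle fit r=12
from scipy.optimize import least_squares
Q=P[180:230,105:145].reshape(-1,3); Q=Q[(Q[:,2]>.06)&(Q[:,2]<.134)]
r=least_squares(lambda p:np.hypot(Q[:,0]-p[0]-p[2]*(Q[:,2]-.1),Q[:,1]-p[1]-p[3]*(Q[:,2]-.1))-.012,[.512,-.286,0,0],loss="soft_l1",f_scale=.001)
print(r.x, np.median(abs(r.fun)))
print(arm.get_obs()["eef_pos"])
E
```

```text
1.6333 [ 0.51033486 -0.28721077  0.4046888 ] [ 3.14143211e+00 -6.99877445e-04 -2.06271696e+00] 0.008179096070042718
1 188 s pct [44.8 46.1 50.2 52.6 57.5 58.7 59.1] t [-5.7 -3.9  5.5  7.4 10.4 11.8 12.6]
-1 118 s pct [-42.  -41.5 -40.8 -40.5 -40.1 -39.6 -39.1] t [-11.4 -10.4  -6.8  -2.5   2.7   9.4  11. ]
[ 0.51037194 -0.28629365 -0.00529986 -0.001984  ] 0.0004708508194829226
[ 0.51047498 -0.28700751  0.4047122 ]
```

Emit:
{"op": "carry_out", "data": {"series": [0.0015, 0, 0.01, 0, 0.0015, 0, 0.03, 0, 0.0015, 0, 0.055, 0, 0.0015, 0, 0.08, 0, 0.0015, 0, 0.105, 0, 0.0015, 0, 0.125, 0, 0.0015, 0, 0.138, 0, 0.0015, 0, 0.142, 0, 0.0015, 0, 0.142, 0, 0.0015, 0, 0.142, 0]}}

```text
clock: 2.52
eef_pos: [0.511, -0.2874, 0.2634]
ee_rot: [-3.14, -0.0, -2.06]
ft_force: [-0.3, -0.1, 0.6]
opening: 0.999
```

```bash
python3 - <<'E'
from h import *
d=grab("scene"); np.savez("scene3.npz",P=cloud(d),img=d["image"])
cv2.imwrite("pics/s3.png",cv2.resize(d["image"][130:250,70:230,::-1],(800,600),interpolation=cv2.INTER_CUBIC))
E
```

```text
(no output)
```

View pics/s3.png

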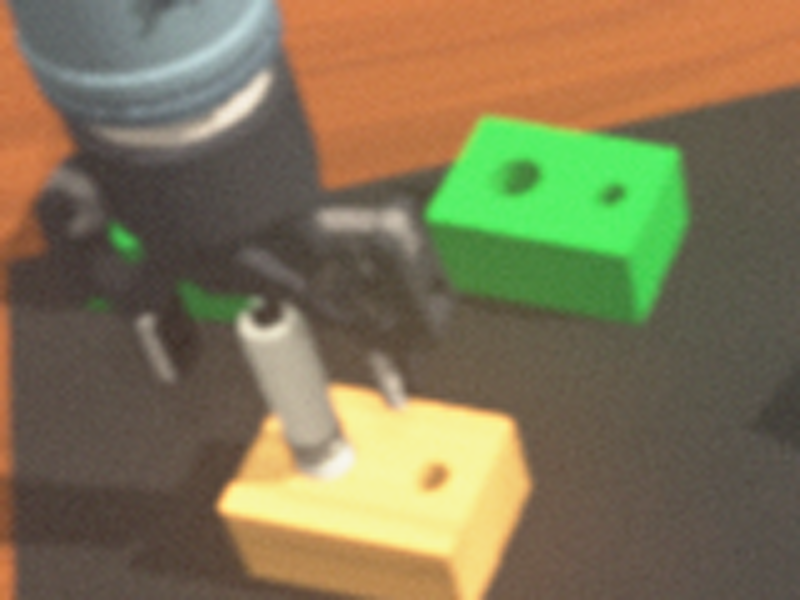

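Emit:
{"op": "carry_out", "data": {"series": [0, 0, 0, 0, 0, 0, 0, 0, 0, 0, 0, 0, 0, 0, 0, 0, 0, 0, 0, 0, 0, 0, 0, 0, 0, 0, 0, 0, 0, 0, 0, 0, 0, 0, 0, 0, 0, 0, 0, 0], "grip": 0, "newtons": 20}}

```text
clock: 3.4
eef_pos: [0.5108, -0.2872, 0.2629]
ee_rot: [-3.141, -0.0, -2.06]
ft_force: [0.4, -1.0, 3.9]
opening: 0.274
```

```bash
python3 - <<'E'
from h import *
from rig import arm
d=grab("scene"); np.savez("scene3.npz",P=cloud(d),img=d["image"])
cv2.imwrite("pics/s4.png",cv2.resize(d["image"][130:250,70:230,::-1],(800,600),interpolation=cv2.INTER_CUBIC))
print(arm.get_obs()["opening"])
E
```

```text
0.2753503029878124
```

View pics/s4.png

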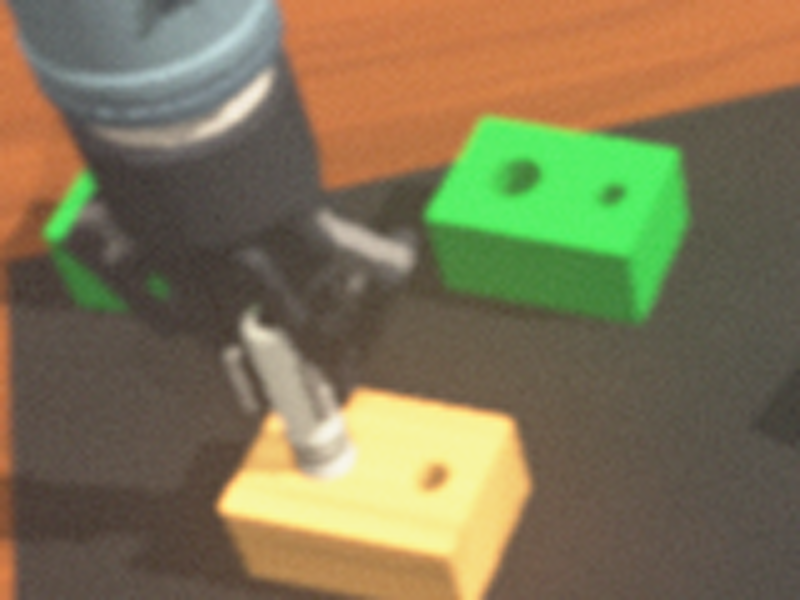

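Emit:
{"op": "carry_out", "data": {"series": [0, 0, -0.003, 0, 0, 0, -0.008, 0, 0, 0, -0.013, 0, 0, 0, -0.018, 0, 0, 0, -0.022, 0, 0, 0, -0.025, 0, 0, 0, -0.025, 0, 0, 0, -0.025, 0]}}

```text
clock: 4.12
eef_pos: [0.5107, -0.287, 0.2879]
ee_rot: [-3.141, 0.0, -2.06]
ft_force: [0.4, -0.7, -1.1]
opening: 0.274
```

Emit:
{"op": "carry_out", "data": {"series": [0, 0.002, 0, 0, 0, 0.005, 0, 0, 0, 0.008, 0, 0, 0, 0.011, 0, 0, 0, 0.014, 0, 0, 0, 0.017, 0, 0, 0, 0.02, 0, 0, 0, 0.022, 0, 0, 0, 0.024, 0, 0, 0, 0.025, 0, 0, 0, 0.025, 0, 0]}}

```text
clock: 5.03
eef_pos: [0.4885, -0.2752, 0.2877]
ee_rot: [3.142, 0.0, -2.06]
ft_force: [1.7, -1.1, -1.1]
opening: 0.272
```

```bash
python3 - <<'E'
from h import *
from rig import arm
d=grab("scene"); np.savez("scene5.npz",P=cloud(d),img=d["image"])
cv2.imwrite("pics/s5.png",cv2.resize(d["image"][130:250,70:230,::-1],(800,600),interpolation=cv2.INTER_CUBIC))
print(arm.get_obs())
E
```

```text
{'clock': 5.0833, 'joint_positions': array([ 0.4181113 ,  0.5412719 ,  0.01929921,  1.8664198 , -0.0148558 ,
        0.73424279, -1.61431681]), 'qvel': array([ 0.00074495,  0.00317464, -0.00043423, -0.00186688, -0.00151206,
        0.0029758 ,  0.00032172]), 'joint_torque': array([-3.26175615e-01, -5.24177527e+01,  9.65109989e-01, -1.83670717e+01,
       -1.80521496e-01,  9.05347466e-01,  8.64134228e-03]), 'eef_pos': array([ 0.48853118, -0.2752507 ,  0.28770073]), 'ee_rot': array([ 3.14138767e+00, -6.30008269e-07, -2.05999955e+00]), 'ft_force': array([ 2.02437301, -1.18067422, -0.91413803]), 'ft_torque': array([-0.475611  , -0.5390689 , -0.03859401]), 'opening': 0.2740468265567601}
```

View pics/s5.png

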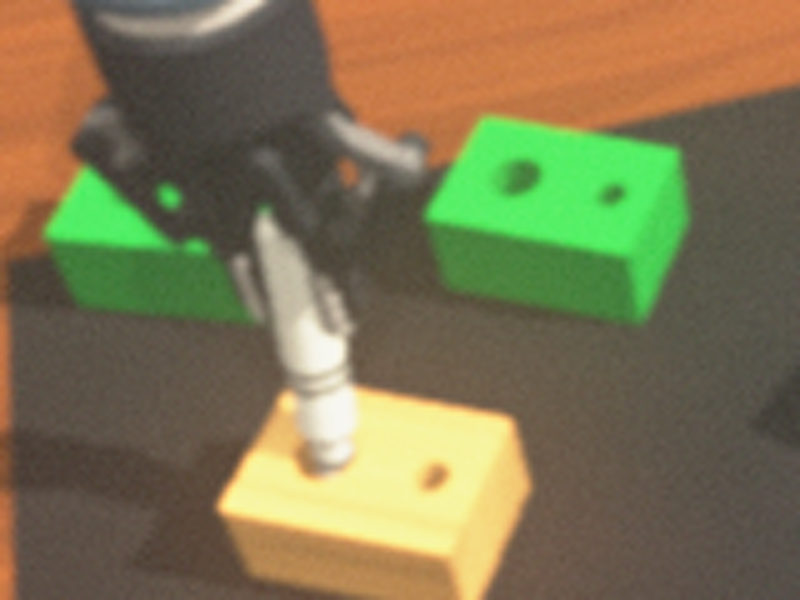

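```bash
cat >> h.py <<'E'
from scipy.optimize import least_squares
def cylfit(Q,p0,d0,r=.012):
    # axis: point p0+ (a,b) in xy at z=p0z ; slopes
    f=lambda p: _d(Q,p,p0[2])-r
    x0=[p0[0],p0[1],d0[0],d0[1]]
    s=least_squares(f,x0,loss="soft_l1",f_scale=.0007)
    return s.x,f(s.x)
def _d(Q,p,z0):
    u=np.array([p[2],p[3],1.]);u/=np.linalg.norm(u)
    w=Q-np.array([p[0],p[1],z0]); return np.linalg.norm(w-np.outer(w@u,u),axis=1)
def torch(P,p0,d0,zr):
    """iterative: pick points near predicted cylinder surface"""
    x=np.array([p0[0],p0[1],d0[0],d0[1]]); Q=P.reshape(-1,3); Q=Q[np.isfinite(Q[:,0])&(Q[:,2]>zr[0])&(Q[:,2]<zr[1])]
    for tol in (.008,.004,.0025,.0025,.0025):
        m=abs(_d(Q,x,p0[2])-.012)<tol
        x,res=cylfit(Q[m],p0,x[2:])
    return x,m.sum(),np.median(abs(res)),Q[m]
def lean(x,yaw):
    y=np.array([np.sin(yaw),-np.cos(yaw)]); xx=np.array([np.cos(yaw),np.sin(yaw)])
    s=x[2:4]
    return "toward tool y %.1f deg, toward tool x %.1f deg; az %.1f tilt %.1f"%(*np.degrees(np.arctan([s@y,s@xx])),np.degrees(np.arctan2(s[1],s[0])),np.degrees(np.arctan(np.hypot(*s))))
E
python3 - <<'E'
from h import *
P=np.load("scene5.npz")["P"]
c=np.array([.4885,-.2752]); y=np.array([-.882,.471])
sl=np.tan(np.radians(14))
for z in((.066,.112),(.066,.13),(.075,.16)):
    x,n,r,Q=torch(P,[*(c-y*sl*.033),.1],y*sl,z)
    print(x.round(4),n,r,lean(x,-2.06),Q.min(0),Q.max(0))
E
```

```text
[ 0.4966 -0.2772 -0.1973  0.1038] 213 0.000526142268574616 toward tool y 12.6 deg, toward tool x 0.1 deg; az 152.2 tilt 12.6 [ 0.49524001 -0.29162619  0.06601582] [ 0.51636923 -0.26502693  0.11167238]
[ 0.4966 -0.2772 -0.1989  0.1025] 294 0.0005475779185447789 toward tool y 12.6 deg, toward tool x 0.2 deg; az 152.7 tilt 12.6 [ 0.48948655 -0.29162619  0.06601582] [ 0.51636923 -0.26502693  0.1299433 ]
[ 0.4966 -0.2772 -0.2029  0.0933] 387 0.0006057865881162732 toward tool y 12.6 deg, toward tool x 0.7 deg; az 155.3 tilt 12.6 [ 0.47606069 -0.2909361   0.07501864] [ 0.51504432 -0.26502693  0.15994611]
```

Emit:
{"op": "carry_out", "data": {"series": [0, 0.002, 0, 0, 0, 0.005, 0, 0, 0, 0.008, 0, 0, 0, 0.01, 0, 0, 0, 0.0115, 0, 0, 0, 0.0115, 0, 0, 0, 0.0115, 0, 0]}}

```text
clock: 5.67
eef_pos: [0.4783, -0.2698, 0.2878]
ee_rot: [3.141, 0.0, -2.06]
ft_force: [1.7, -1.3, 0.5]
opening: 0.273
```

```bash
python3 - <<'E'
from h import *
from rig import arm
d=grab("scene"); P=cloud(d)
o=arm.get_obs(); print(o["eef_pos"],o["ft_force"])
y=np.array([-.882,.471]); c=o["eef_pos"][:2]
sl=np.tan(np.radians(19))
for z in((.066,.112),(.066,.13),(.075,.16)):
    x,n,r,Q=torch(P,[*(c-y*sl*.033),.1],y*sl,z)
    print(x.round(4),n,r,lean(x,-2.06))
E
```

```text
[ 0.47834588 -0.26981117  0.28775201] [ 1.74560089 -1.89706741  0.97520193]
[ 0.4911 -0.2742 -0.2965  0.1596] 235 0.0005966914018284766 toward tool y 18.6 deg, toward tool x -0.1 deg; az 151.7 tilt 18.6
[ 0.491  -0.2741 -0.3022  0.1654] 329 0.0005693348914296032 toward tool y 19.0 deg, toward tool x -0.2 deg; az 151.3 tilt 19.0
[ 0.4911 -0.2741 -0.3158  0.1567] 428 0.0006786116765090848 toward tool y 19.4 deg, toward tool x 0.6 deg; az 153.6 tilt 19.4
```

Emit:
{"op": "carry_out", "data": {"series": [0, 0.001, 0, 0, 0, 0.002, 0, 0, 0, 0.002, 0, 0, 0, 0.002, 0, 0]}}

```text
clock: 6.05
eef_pos: [0.4767, -0.269, 0.2877]
ee_rot: [-3.141, 0.0, -2.06]
ft_force: [2.8, -1.8, -1.1]
opening: 0.272
```

Emit:
{"op": "carry_out", "data": {"series": [0, 0, 0, 0, 0, 0, 0, 0, 0, 0, -0.004, 0, 0, 0, -0.012, 0, 0, 0, -0.025, 0, 0, 0, -0.04, 0, 0, 0, -0.055, 0, 0, 0, -0.068, 0, 0, 0, -0.077, 0, 0, 0, -0.08, 0, 0, 0, -0.08, 0, 0, 0, -0.08, 0], "newtons": 60}}

```text
clock: 7.05
eef_pos: [0.4763, -0.2687, 0.3672]
ee_rot: [3.14, -0.0, -2.06]
ft_force: [-0.0, 0.2, -0.8]
opening: 0.268
```

```bash
python3 - <<'E'
from h import *
from rig import arm
d=grab("scene"); P=cloud(d); np.savez("scene6.npz",P=P,img=d["image"])
cv2.imwrite("pics/s6.png",cv2.resize(d["image"][90:250,70:283,::-1],(800,600),interpolation=cv2.INTER_CUBIC))
o=arm.get_obs(); print(o["clock"],o["eef_pos"],o["ee_rot"],o["ft_force"],o["opening"])
y=np.array([-.882,.471]); c=o["eef_pos"][:2]
sl=np.tan(np.radians(19)); z0=o["eef_pos"][2]-.155
for z in((-.075,-.021),(-.075,-.005),(-.075,.03)):
    x,n,r,Q=torch(P,[*c,z0],y*sl,(z[0]+z0,z[1]+z0))
    print(x.round(4),n,r,lean(x,-2.06), z0)
E
```

```text
7.1 [ 0.4762839  -0.26868037  0.36688524] [ 3.13968423e+00 -8.23201130e-05 -2.05985619e+00] [ 0.21836342 -0.33192305 -1.67894007] 0.2684482909494431
[ 0.4797 -0.2674 -0.2991  0.1779] 309 0.0006908441895826581 toward tool y 19.2 deg, toward tool x -0.9 deg; az 149.3 tilt 19.2 0.21188524331108036
[ 0.4791 -0.2673 -0.3103  0.1802] 409 0.0006397354614354634 toward tool y 19.7 deg, toward tool x -0.8 deg; az 149.9 tilt 19.7 0.21188524331108036
[ 0.4788 -0.2679 -0.3197  0.1638] 616 0.0006576458357055951 toward tool y 19.8 deg, toward tool x 0.3 deg; az 152.9 tilt 19.8 0.21188524331108036
```

View pics/s6.png

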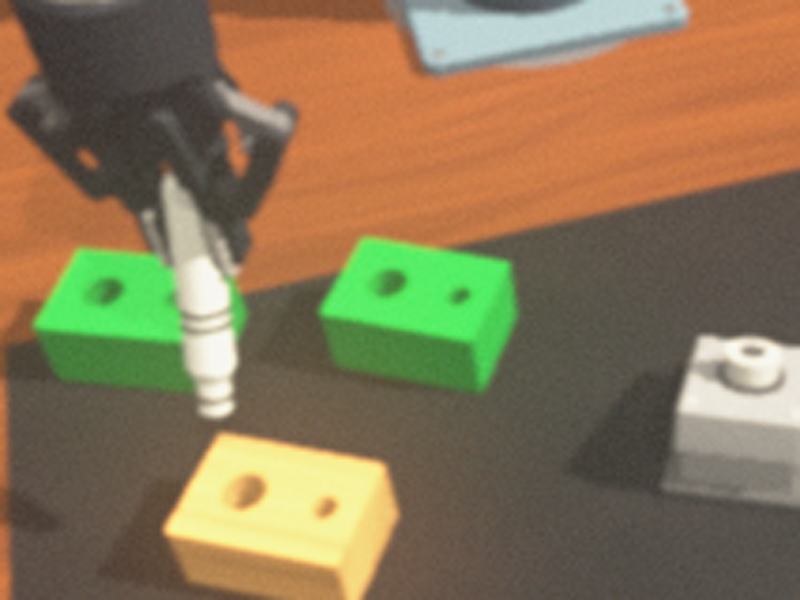

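Emit:
{"op": "carry_out", "data": {"series": [-0.006, 0.003, 0, 0, -0.022, 0.012, 0, 0, -0.046, 0.024, 0, 0, -0.075, 0.04, 0, 0, -0.105, 0.056, 0, 0, -0.135, 0.072, 0, 0, -0.165, 0.088, 0, 0, -0.195, 0.104, 0, 0, -0.223, 0.118, 0, 0, -0.246, 0.13, 0, 0, -0.261, 0.138, 0, 0, -0.268, 0.142, 0, 0]}}

```text
clock: 8.1
eef_pos: [0.4767, 0.0377, 0.3672]
ee_rot: [3.14, 0.0, -2.056]
ft_force: [0.3, 0.1, -1.0]
opening: 0.265
```

Emit:
{"op": "carry_out", "data": {"series": [0, 0, 0, 0, 0, 0, 0, 0, 0, 0, 0, 0, 0, 0, 0, 0, 0, 0, 0, 0]}}

```text
clock: 8.52
eef_pos: [0.4773, 0.0331, 0.3676]
ee_rot: [-3.142, -0.0, -2.062]
ft_force: [-0.4, -0.6, -1.4]
opening: 0.267
```

```bash
python3 - <<'E'
from h import *
from rig import arm
o=arm.get_obs(); print(o["clock"],o["eef_pos"],o["ee_rot"],o["ft_force"],o["opening"],abs(o["qvel"]).max())
for n in("scene","top"):
    d=grab(n); P=cloud(d); np.savez(n+"7.npz",P=P,img=d["image"])
    a,b,c,e=(220,100,340,190+0) if n=="scene" else (205,165,285,225)
    if n=="scene": b,e=90,240; c=420
    cv2.imwrite(f"pics/{n}7.png",cv2.resize(d["image"][b:e,a:c,::-1],(800,600),interpolation=cv2.INTER_CUBIC))
    if n=="scene":
        yw=o["ee_rot"][2]; y=np.array([np.sin(yw),-np.cos(yw)]); c=o["eef_pos"][:2]
        sl=np.tan(np.radians(19)); z0=o["eef_pos"][2]-.155
        for z in((-.075,-.021),(-.075,-.005),(-.075,.03)):
            x,k,r,Q=torch(P,[*c,z0],y*sl,(z[0]+z0,z[1]+z0))
            print(x.round(4),k,r,lean(x,yw), z0)
E
```

```text
8.5167 [0.47730149 0.0331073  0.36761747] [-3.14157928e+00 -4.51863468e-04 -2.06220532e+00] [-0.35478556 -0.62387738 -1.37216248] 0.2673017637065794 0.006555262355007585
[ 0.4807  0.0338 -0.3107  0.1644] 259 0.0006630347115709791 toward tool y 19.4 deg, toward tool x 0.1 deg; az 152.1 tilt 19.4 0.21261746937639006
[ 0.4806  0.0341 -0.3149  0.1713] 351 0.0006175821788378701 toward tool y 19.7 deg, toward tool x -0.1 deg; az 151.5 tilt 19.7 0.21261746937639006
[ 0.4803  0.034  -0.3215  0.1694] 571 0.0006618582999937204 toward tool y 20.0 deg, toward tool x 0.1 deg; az 152.2 tilt 20.0 0.21261746937639006
```

View pics/scene7.png

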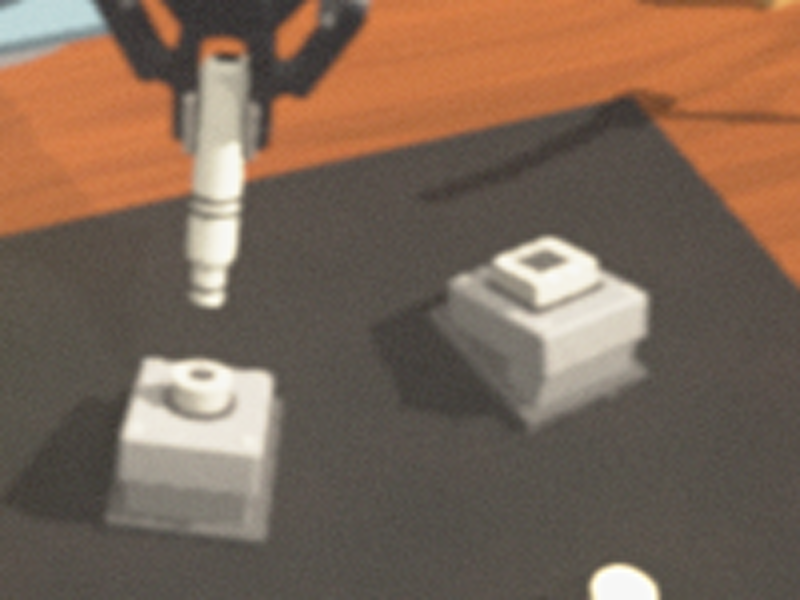

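View pics/top7.png

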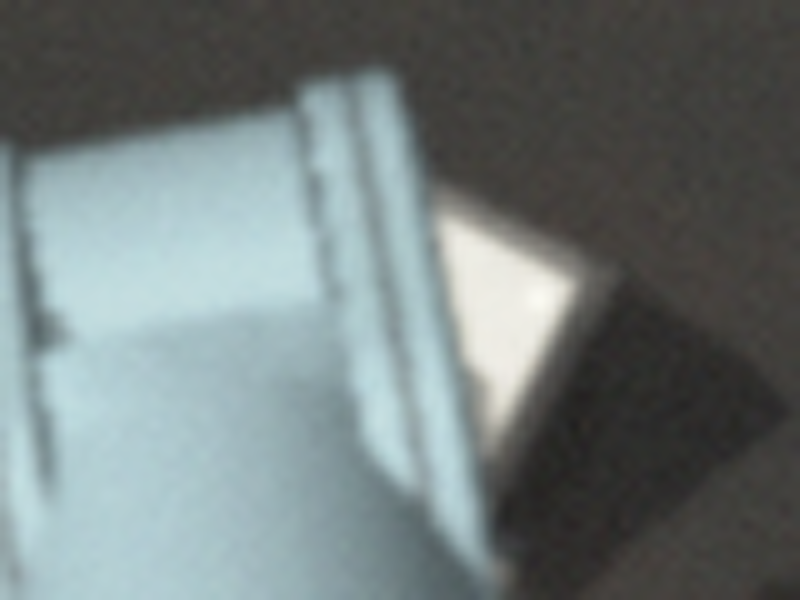

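```bash
cat > win.py <<'E'
from h import *
def window(P,box,th,tilt=np.radians(20)):
    a,b,c,e=box; Q=P[b:e,a:c].reshape(-1,3); Q=Q[np.isfinite(Q[:,2])]
    out={}
    # front wall: vertical plane w/ normal near jig +x  (az = th)
    n=np.array([-np.sin(tilt)*np.cos(th),-np.sin(tilt)*np.sin(th),np.cos(tilt)])
    return Q,n
E
python3 - <<'E'
from win import *
from rig import arm
Ps=[]
for i in range(4):
    d=grab("scene"); d["z_map"]; Ps.append(d["z_map"])
Z=np.stack(Ps); Z[Z==0]=np.nan; print("noise",np.nanmedian(np.nanstd(Z,0)))
d["z_map"]=np.nan_to_num(np.nanmedian(Z,0)); P=cloud(d); np.savez("scene8.npz",P=P)
Q=P[165:235,240:300].reshape(-1,3); Q=Q[np.isfinite(Q[:,2])]
rng=np.random.default_rng(1)
def ransac(R,cond,tol=.0015,it=3000):
    best=None
    for _ in range(it):
        p=R[rng.choice(len(R),3,False)]; n=np.cross(p[1]-p[0],p[2]-p[0]); l=np.linalg.norm(n)
        if l<1e-7: continue
        n/=l
        if not cond(n): continue
        i=abs((R-p[0])@n)<tol
        if best is None or i.sum()>best.sum(): best=i
    I=R[best]; c=I.mean(0); n=np.linalg.svd(I-c)[2][2]; return I,c,n,best
R=Q[Q[:,2]>.014]
I,c,n,_=ransac(R,lambda n:abs(n[2])<.2); n*=np.sign(n[0]); print("wall",len(I),c.round(4),n.round(3),"az",np.degrees(np.arctan2(n[1],n[0])))
I,c,n,_=ransac(R,lambda n:abs(n[2])>.9); n*=np.sign(n[2]); print("face",len(I),c.round(4),n.round(3),"tilt",np.degrees(np.arccos(n[2])),"az",np.degrees(np.arctan2(-n[1],-n[0])))
# constrained
for th in np.radians([-29,-28,-27]):
    n=np.array([-np.sin(.349)*np.cos(th),-np.sin(.349)*np.sin(th),np.cos(.349)])
    ex=np.array([np.cos(.349)*np.cos(th),np.cos(.349)*np.sin(th),np.sin(.349)]); ey=np.cross(n,ex)
    h=R@n; h0=np.median(I@n); 
    T=R[(h-h0>.015)&(h-h0<.022)]; ht=np.median(T@n)
    # side+top fit: disc top mid-extent and side circle
    u=T@ex; v=T@ey
    S=R[(h-h0>.004)&(h-h0<.0145)]; us=S@ex; vs=S@ey
    k=(np.hypot(us-u.mean(),vs-v.mean())<.022); us,vs=us[k],vs[k]
    s=least_squares(lambda p:np.hypot(us-p[0],vs-p[1])-.016,[u.mean(),v.mean()],loss="soft_l1",f_scale=.0007)
    for nm,(a,b) in (("mean",(u.mean(),v.mean())),("mid",((np.percentile(u,2)+np.percentile(u,98))/2,(np.percentile(v,2)+np.percentile(v,98))/2)),("side",s.x)):
        print(np.degrees(th).round(),nm,"top h",(ht-h0).round(4),len(T),len(us),"center",(a*ex+b*ey+ht*n).round(4))
    print("ext",np.ptp(u),np.ptp(v))
E
```

```text
noise 0.0012521583
wall 352 [ 0.5661 -0.0111  0.0419] [ 0.885 -0.454  0.106] az -27.177738565105045
face 473 [0.5338 0.0075 0.0567] [-0.299  0.156  0.941] tilt 19.727380303000384 az -27.577124300553383
-29.0 mean top h 0.0178 91 58 center [0.5204 0.0138 0.0702]
-29.0 mid top h 0.0178 91 58 center [0.5196 0.0144 0.0699]
-29.0 side top h 0.0178 91 58 center [0.5181 0.0151 0.0693]
ext 0.031503008475794014 0.030380956257548525
-28.0 mean top h 0.0177 90 58 center [0.5203 0.0137 0.0702]
-28.0 mid top h 0.0177 90 58 center [0.5196 0.0144 0.0699]
-28.0 side top h 0.0177 90 58 center [0.518  0.0151 0.0693]
ext 0.03151400192643916 0.030239490177616513
-27.0 mean top h 0.0177 90 59 center [0.5203 0.0137 0.0702]
-27.0 mid top h 0.0177 90 59 center [0.5196 0.0144 0.0699]
-27.0 side top h 0.0177 90 59 center [0.518  0.0149 0.0693]
ext 0.031535589244133855 0.030088812856039843
```

```bash
python3 - <<'E'
from h import *
P=np.load("scene8.npz")["P"]
c=np.array([.4773,.0331]); z0=.2126; th=np.radians(151.9); y=np.array([np.cos(th),np.sin(th)])
for z in((-.072,-.021),(-.072,.03)):
    x,k,r,Q=torch(P,[.4804,.034,z0],y*.35,(z[0]+z0,z[1]+z0)); print(x.round(4),k,r,lean(x,-2.0622))
u=np.array([x[2],x[3],1]);u/=np.linalg.norm(u); A=np.array([x[0],x[1],z0])
R=P[100:240,240:320].reshape(-1,3); R=R[np.isfinite(R[:,0])]
w=R-A; s=w@u; dd=np.linalg.norm(w-np.outer(s,u),axis=1)
m=(dd<.016)&(s<.06)&(s>-.13)
hist=np.round(s[m]*1000).astype(int)
for k in range(-112,-60,2):
    q=(hist>=k)&(hist<k+2); print(k,q.sum(),(dd[m][q].mean()*1000).round(1) if q.any() else '',end=' | ')
print()
N=R[(dd<.010)&(s<-.082)&(s>-.106)]
un=np.array([np.sin(np.radians(20))*y[0],np.sin(np.radians(20))*y[1],np.cos(np.radians(20))])
e1=np.array([y[1],-y[0],0]); e2=np.cross(un,e1)
for r in(.008,):
    ss=least_squares(lambda p:np.hypot((N-A)@e1-p[0],(N-A)@e2-p[1])-r,[0,0],loss="soft_l1",f_scale=.0007)
    sm=np.sort((N-A)@un); print(len(N),ss.x, "tip s",sm[:5], "top tail s",np.sort(s[m])[-5:])
    nose=A+ss.x[0]*e1+ss.x[1]*e2+un*(-.0995); print("nose axis pt at s=-.0995",nose)
C=np.array([.519,.0146,.0697])
for nm,B,D in (("barrel",A,u),("nose",nose,un)):
    t=(C-B)@un/(D@un); p=B+t*D; e=p-C; print(nm,"miss along e1(-toolx?)",e@e1*1000,"e2",e@e2*1000,e.round(4), "e2 vec",e2.round(3),"e1",e1.round(3),"dist from A",t)
E
```

```text
[ 0.4809  0.035  -0.3085  0.1723] 260 0.00039598152552933457 toward tool y 19.5 deg, toward tool x -0.4 deg; az 150.8 tilt 19.5
[ 0.4803  0.035  -0.3228  0.1732] 573 0.0003977543729831237 toward tool y 20.1 deg, toward tool x -0.0 deg; az 151.8 tilt 20.1
-112 0  | -110 0  | -108 0  | -106 0  | -104 0  | -102 0  | -100 0  | -98 4 7.7 | -96 5 7.9 | -94 4 8.8 | -92 8 8.4 | -90 7 8.7 | -88 8 8.2 | -86 5 8.0 | -84 7 8.1 | -82 7 8.0 | -80 6 8.2 | -78 6 9.4 | -76 5 9.7 | -74 5 10.9 | -72 8 12.0 | -70 11 12.2 | -68 10 11.9 | -66 9 11.7 | -64 10 11.9 | -62 8 12.1 | 
51 [ 4.40222378e-05 -4.69797092e-04] tip s [-0.09693635 -0.09681577 -0.09672611 -0.09651964 -0.09615051] top tail s [0.03450888 0.03458362 0.03459691 0.03462516 0.03637321]
nose axis pt at s=-.0995 [0.51071207 0.01881231 0.11926126]
barrel miss along e1(-toolx?) -0.3285887665687527 e2 -8.058148404576583 [ 0.0065 -0.0039  0.0028] e2 vec [-0.829  0.443 -0.342] e1 [0.471 0.882 0.   ] dist from A -0.14925180456236056
nose miss along e1(-toolx?) -0.18792168985958982 e2 -8.216462004115051 [ 0.0067 -0.0038  0.0028] e2 vec [-0.829  0.443 -0.342] e1 [0.471 0.882 0.   ] dist from A -0.04975144824399543
```

Emit:
{"op": "carry_out", "data": {"series": [0, -0.0005, 0.003, 0, 0, -0.001, 0.008, 0, 0, -0.002, 0.014, 0, 0, -0.003, 0.02, 0, 0, -0.004, 0.026, 0, 0, -0.005, 0.032, 0, 0, -0.0055, 0.037, 0, 0, -0.006, 0.04, 0, 0, -0.006, 0.0405, 0, 0, -0.006, 0.0405, 0, 0, -0.006, 0.0405, 0, 0, -0.006, 0.0405, 0]}}

```text
clock: 9.82
eef_pos: [0.4827, 0.0316, 0.3275]
ee_rot: [-3.141, 0.0, -2.06]
ft_force: [-0.3, 0.2, -1.1]
opening: 0.266
```

```bash
cat > meas.py <<'E'
from h import *
from rig import arm
import sys
o=arm.get_obs(); print(o["clock"],o["eef_pos"].round(4),o["ee_rot"].round(4),o["ft_force"].round(2),o["ft_torque"].round(3))
Z=[]
for i in range(3):
    d=grab("scene"); Z.append(d["z_map"])
Z=np.stack(Z); Z[Z==0]=np.nan
d["z_map"]=np.nan_to_num(np.nanmedian(Z,0)); P=cloud(d); np.savez("last.npz",P=P)
cv2.imwrite(f"pics/{sys.argv[1]}.png",cv2.resize(d["image"][130:220,230:350,::-1],(800,600),interpolation=cv2.INTER_CUBIC))
yw=o["ee_rot"][2]; y=np.array([np.sin(yw),-np.cos(yw)]); z0=o["eef_pos"][2]-.155
for z in((-.072,-.021),(-.072,.03)):
    x,k,r,Q=torch(P,[*(o["eef_pos"][:2]+[.003,.001]),z0],y*.35,(z[0]+z0,z[1]+z0)); print(x.round(4),k,lean(x,yw))
u=np.array([x[2],x[3],1]);u/=np.linalg.norm(u); A=np.array([x[0],x[1],z0])
un=np.array([*(np.sin(np.radians(20))*y),np.cos(np.radians(20))]); e1=np.array([y[1],-y[0],0]); e2=np.cross(un,e1)
tip=A-.0965*u
C=np.array([.519,.0146,.0697]); e=tip-C
print("tip",tip.round(4),"off e1(=-toolx) %.1f e2(~tooly) %.1f n %.1f mm"%tuple(1000*np.array([e@e1,e@e2,e@un])))
# window top height relative to rest along un (annulus visible)
R=P[165:235,240:300].reshape(-1,3);R=R[np.isfinite(R[:,0])]
h=(R-C)@un; rad=np.hypot((R-C)@e1,(R-C)@e2); m=(rad<.0145)&(rad>.0095)&(abs(h)<.016)
print("annulus h mm",m.sum(),np.percentile(h[m]*1000,[10,25,50,75,90]).round(1))
E
python3 meas.py w1
```

```text
9.8167 [0.4827 0.0316 0.3275] [-3.1411e+00  4.0000e-04 -2.0599e+00] [-0.32  0.2  -1.15] [ 0.004  0.03  -0.018]
[ 0.4864  0.0324 -0.3059  0.162 ] 236 toward tool y 19.1 deg, toward tool x 0.0 deg; az 152.1 tilt 19.1
[ 0.4858  0.0328 -0.3203  0.1724] 523 toward tool y 20.0 deg, toward tool x -0.1 deg; az 151.7 tilt 20.0
tip [0.5148 0.0172 0.0818] off e1(=-toolx) 0.3 e2(~tooly) 0.5 n 13.0 mm
annulus h mm 55 [-9.3 -2.2 -0.2  0.2  0.7]
```

View pics/w1.png

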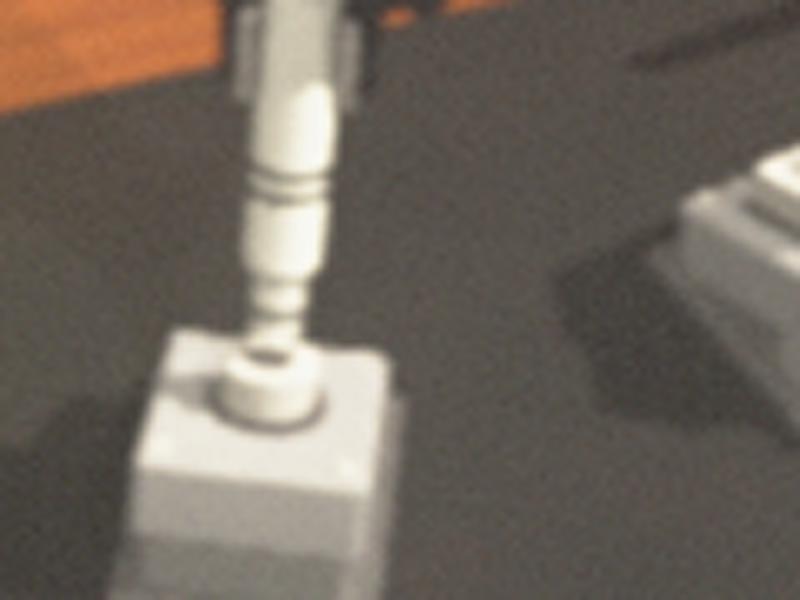

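Emit:
{"op": "carry_out", "data": {"series": [0, -0.001, 0.003, 0, 0, -0.0025, 0.006, 0, 0, -0.004, 0.009, 0, 0, -0.0046, 0.0113, 0, 0, -0.0046, 0.0113, 0, 0, -0.0046, 0.0113, 0]}}

```text
clock: 10.47
eef_pos: [0.4866, 0.0293, 0.3156]
ee_rot: [3.141, -0.0, -2.06]
ft_force: [0.1, -0.2, -1.2]
opening: 0.268
```

```bash
python3 meas.py w2
```

```text
10.4667 [0.4866 0.0293 0.3156] [ 3.1411e+00 -3.0000e-04 -2.0600e+00] [ 0.09 -0.23 -1.18] [0.023 0.075 0.006]
[ 0.4903  0.0305 -0.3051  0.1731] 232 toward tool y 19.3 deg, toward tool x -0.5 deg; az 150.4 tilt 19.3
[ 0.4895  0.0305 -0.3227  0.1714] 513 toward tool y 20.1 deg, toward tool x 0.0 deg; az 152.0 tilt 20.1
tip [0.5187 0.0149 0.07  ] off e1(=-toolx) 0.1 e2(~tooly) 0.3 n 0.4 mm
annulus h mm 44 [-12.6  -6.   -1.1  -0.6  -0.2]
```

Emit:
{"op": "carry_out", "data": {"series": [0, -0.0003, 0.0009, 0, 0, -0.0007, 0.0019, 0, 0, -0.001, 0.0028, 0, 0, -0.0014, 0.0038, 0, 0, -0.0014, 0.0038, 0, 0, -0.0014, 0.0038, 0]}}

```text
clock: 11.12
eef_pos: [0.4879, 0.0288, 0.3121]
ee_rot: [-3.142, 0.0, -2.06]
ft_force: [0.1, 1.0, 0.2]
opening: 0.271
```

```bash
python3 meas.py w3
```

```text
11.1167 [0.4879 0.0288 0.3121] [-3.1416e+00  1.0000e-04 -2.0599e+00] [0.05 0.96 0.21] [ 0.042  0.077 -0.014]
[ 0.4915  0.0294 -0.3094  0.1568] 225 toward tool y 19.1 deg, toward tool x 0.4 deg; az 153.1 tilt 19.1
[ 0.4908  0.0299 -0.3247  0.1689] 513 toward tool y 20.1 deg, toward tool x 0.2 deg; az 152.5 tilt 20.1
tip [0.5203 0.0146 0.0665] off e1(=-toolx) 0.6 e2(~tooly) 0.0 n -3.4 mm
annulus h mm 44 [-11.5  -6.7  -5.   -4.2  -3.8]
```

View pics/w3.png

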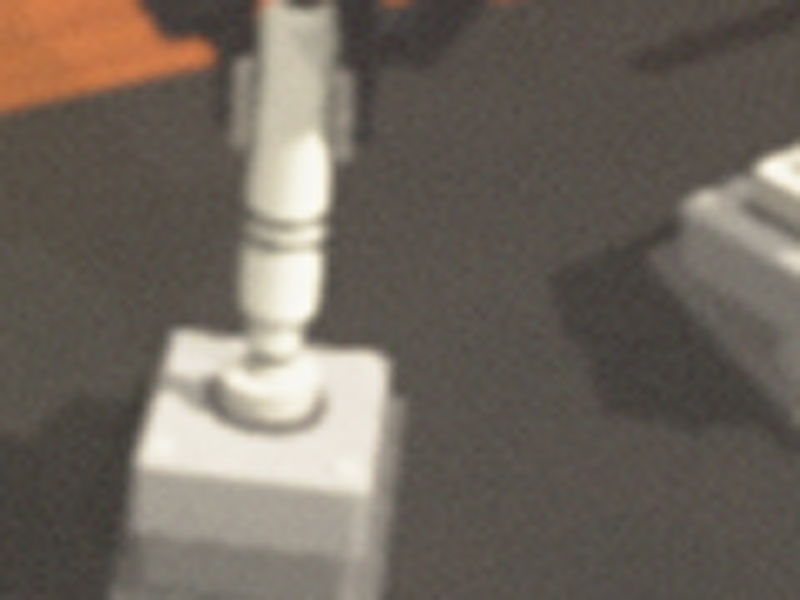

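Emit:
{"op": "carry_out", "data": {"series": [0, -0.0003, 0.001, 0, 0, -0.0007, 0.002, 0, 0, -0.0007, 0.002, 0, 0, -0.0007, 0.002, 0, 0, -0.0007, 0.002, 0]}}

```text
clock: 11.68
eef_pos: [0.4885, 0.0284, 0.3101]
ee_rot: [-3.142, 0.0, -2.06]
ft_force: [-0.8, 0.5, 2.4]
opening: 0.265
```

```bash
python3 meas.py w4; python3 - <<'E'
from h import *
from rig import arm
F=[]
Z0=np.load("scene8.npz")["P"]
for i in range(6):
    grab("scene"); F.append(arm.get_obs()["ft_force"])
F=np.array(F); print(F.mean(0),F.std(0))
# rest-vs-now annulus comparison, by window front side: points on the front half of the ring
P=np.load("last.npz")["P"]; C=np.array([.519,.0146,.0697]); yw=-2.06; y=np.array([np.sin(yw),-np.cos(yw)])
un=np.array([*(np.sin(np.radians(20))*y),np.cos(np.radians(20))]); e1=np.array([y[1],-y[0],0]); e2=np.cross(un,e1)
for nm,p in(("rest",Z0),("now",P)):
    R=p[165:235,240:300].reshape(-1,3);R=R[np.isfinite(R[:,0])]; h=(R-C)@un; rad=np.hypot((R-C)@e1,(R-C)@e2); 
    m=(rad<.0150)&(rad>.009)&((R-C)@e2<-.002)&(abs(h)<.012); print(nm,m.sum(),np.percentile(h[m]*1000,[10,25,50,75,90]).round(1))
    m=(rad<.03)&(rad>.02)&(h<-.014)&(h>-.022);print(" face",np.median(h[m])*1000)
E
```

```text
11.6833 [0.4885 0.0284 0.3101] [-3.1415e+00  1.0000e-04 -2.0599e+00] [-0.78  0.46  2.43] [ 0.175  0.124 -0.028]
[ 0.4919  0.0293 -0.3132  0.1644] 230 toward tool y 19.5 deg, toward tool x 0.1 deg; az 152.3 tilt 19.5
[ 0.4915  0.0297 -0.3225  0.1724] 512 toward tool y 20.1 deg, toward tool x -0.0 deg; az 151.9 tilt 20.1
tip [0.5207 0.014  0.0645] off e1(=-toolx) 0.3 e2(~tooly) 0.1 n -5.5 mm
annulus h mm 42 [-13.1  -7.1  -6.8  -6.3   0.6]
[-0.2429603   0.90658721  1.53192624] [0.74609287 0.43820965 0.43359107]
rest 43 [-9.5 -6.8 -2.5 -0.   0.2]
 face -17.579221248589157
now 38 [-11.2  -7.6  -6.8  -6.2  -1.1]
 face -17.63679410194127
```

View pics/w4.png

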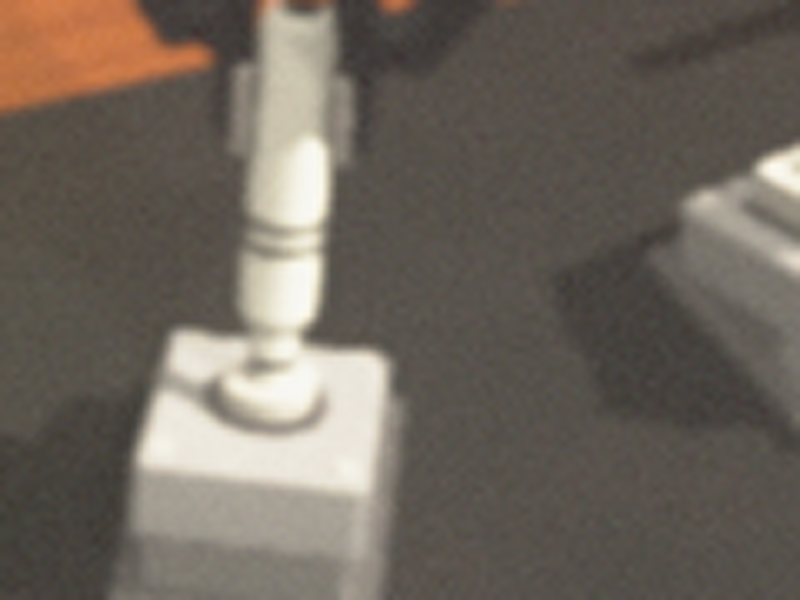

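Emit:
{"op": "carry_out", "data": {"series": [0, 0, 0, 0, 0, 0, 0, 0, 0, 0, 0, 0, 0, 0, 0, 0, 0, 0, 0, 0, 0, 0, 0, 0, 0, 0, 0, 0, 0, 0, 0, 0, 0, 0, 0, 0, 0, 0, 0, 0, 0, 0, 0, 0, 0, 0, 0, 0]}}

```text
clock: 13.13
eef_pos: [0.4885, 0.0284, 0.3101]
ee_rot: [-3.142, 0.0, -2.06]
ft_force: [0.1, 1.5, 1.9]
opening: 0.263
```

Emit:
{"op": "carry_out", "data": {"series": [0, 0, 0, 0, 0, 0, 0, 0, 0, 0, 0, 0, 0, 0, 0, 0, 0, 0, 0, 0, 0, 0, 0, 0, 0, 0, 0, 0, 0, 0, 0, 0, 0, 0, 0, 0, 0, 0, 0, 0, 0, 0, 0, 0, 0, 0, 0, 0]}}

```text
clock: 14.13
eef_pos: [0.4885, 0.0284, 0.3101]
ee_rot: [3.142, -0.0, -2.06]
ft_force: [0.2, 1.6, 2.1]
opening: 0.268
```

Emit:
{"op": "carry_out", "data": {"series": [0, 0, 0, 0, 0, 0, 0, 0, 0, 0, 0, 0, 0, 0, 0, 0, 0, 0, 0, 0, 0, 0, 0, 0, 0, 0, 0, 0, 0, 0, 0, 0, 0, 0, 0, 0, 0, 0, 0, 0, 0, 0, 0, 0, 0, 0, 0, 0]}}

```text
clock: 15.13
eef_pos: [0.4885, 0.0284, 0.3101]
ee_rot: [3.142, -0.0, -2.06]
ft_force: [-0.1, 0.6, 2.5]
opening: 0.266
```

Emit:
{"op": "carry_out", "data": {"series": [0, 0, 0, 0, 0, 0, 0, 0, 0, 0, 0, 0, 0, 0, 0, 0, 0, 0, 0, 0, 0, 0, 0, 0, 0, 0, 0, 0, 0, 0, 0, 0, 0, 0, 0, 0, 0, 0, 0, 0, 0, 0, 0, 0, 0, 0, 0, 0]}}

```text
clock: 16.13
eef_pos: [0.4885, 0.0284, 0.3101]
ee_rot: [3.142, -0.0, -2.06]
ft_force: [0.8, 1.4, 2.7]
opening: 0.269
```

```bash
python3 meas.py w5
```

```text
16.1333 [0.4885 0.0284 0.3101] [ 3.1416 -0.     -2.06  ] [0.77 1.38 2.68] [ 0.384 -0.041  0.076]
[ 0.492   0.0293 -0.3122  0.1653] 227 toward tool y 19.5 deg, toward tool x 0.0 deg; az 152.1 tilt 19.5
[ 0.4914  0.0295 -0.3255  0.17  ] 507 toward tool y 20.2 deg, toward tool x 0.2 deg; az 152.4 tilt 20.2
tip [0.5209 0.0141 0.0645] off e1(=-toolx) 0.5 e2(~tooly) -0.0 n -5.6 mm
annulus h mm 42 [-9.1 -7.2 -6.7 -6.   0.5]
```

View pics/w5.png

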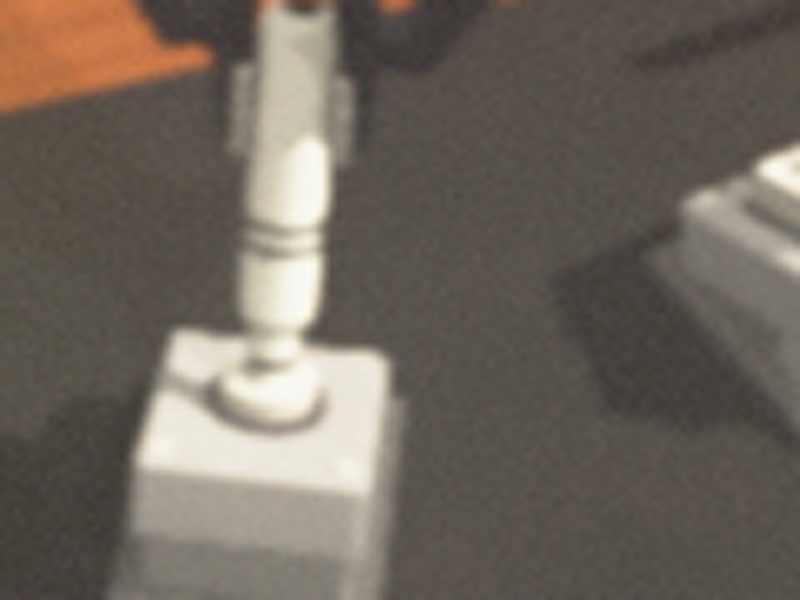

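The torch stands square in the window's middle at (270,375), with the ring sunk about 6 mm and the pose steady over 4 s.

```bash
python3 -c "
from rig import arm
print(arm.sign_off())"
```

```text
the job is handed in; nothing more can be done
None
```

The torch is pressed onto the middle of the round window, square to it and about half-way down. I held it there for over 4 s and handed the job in at about 16.3 s, still gripping it. `sign_off` gives no verdict.

The moves can't tilt the tool. So I gripped the torch at 20 N, lifted it until only the nose was in the holder hole, and moved sideways so the hole rim pivoted it 20° in the jaws. I then raised the grip to 60 N, carried it to the jig and pressed along the window's normal.

My last checks showed:
- **Squareness:** the torch leans 19.5–20.2° towards azimuth 152°. The window's slope measured 19.7–20° at 152–153°.
- **Centring:** the nose is about 0.5 mm or less from the window's middle by the camera. That camera's own bias measured about 2 mm, but it should largely cancel because the torch and window were seen together.
- **Press depth:** estimates from the last two checks differ slightly, at about 5.6 mm (torch tip), 6.5 mm (window ring) and 6.4 mm from force averaged at the start of the hold. Single force readings at the end were higher, around 3.7–3.9 N more than before contact, which would mean about 8 mm, but they scatter by roughly 0.5 N or more.
- **Other objects:** the arm never went near the square jig, scissors, spool, bead box or green look-alikes. I did not measure their positions again at the end.

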